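# Show the star casting to the inspection camera

## Robot

A 6-joint arm with a two-finger parallel gripper is mounted at the origin on the work surface. World frame = base frame: x ahead of the robot, y to its left, z up, the work surface at z = 0. Lengths are in m, angles in degrees, forces in N, time in s.
With the tool pointing down it reaches from about 0.375 to 0.9 m from the base axis. Payload 3.1 kg.
Tool frame: the origin (TCP) lies midway between the tips of the shut fingers; the grasp point (between the pads) lies 19 mm behind it (bot.hold_point_z is the distance from the TCP to the grasp point, in m); z points along the fingers, y is the line along which they close (so a half turn about z gives the same grasp; the last joint's range is limited). The gripper opens to 87 mm and grips with 3 to 60 N. Pads are 19 mm wide; open, the fingers measure 117 mm over their backs; the gripper's body (75 mm by 190 mm) begins 51 mm behind the grasp point.
Start: joints at [54.746, 30.224, 82.088, -0, 67.689, -10.227], TCP at [0.264, 0.566, 0.223] pointing down, gripper open.
Joint ranges: [-176.69, 176.69], [-43.24, 126.21], [12.49, 139.97], [-82, 262], [0, 151.66], [-163.58, 163.58]. Speed limits (degrees/s): [159.86, 159.86, 180, 180, 180, 180].

## Interface

Orientations are given as a 3x3 rotation matrix whose columns are the frame's x, y, z axes.
In Python, from rig import read_state, optics, order, bot gives the robot as it stands.
- The arm moves only by the tool drive_tool, never from a script. Its argument "steps" is a list of rows, each a list of 7 numbers: the finger opening in mm, from 0 to 87, then the shift along the tool's x, y, z normalised to -1 to 1, where 1 is 0.12 m, then the turn, a rotation vector about the tool's x, y, z normalised to -1 to 1, where 1 is 1.5 rad. In form: [[jaw, tx, ty, tz, ax, ay, az], ...]. A call has 1 to 8 rows; each row is the pose to reach, as a shift and turn from the pose commanded when the call began, along the tool's axes at that moment; what a row does not reach only later rows make up. A row lasts 1/10 s, in which the tool goes at most 50 mm and 8.59 degrees, less where a joint would pass 70% of its speed; a pose out of reach is approached as far as the arm can. A call with a number of a shift or a turn outside -1 to 1 is refused whole. A call with a gripper value outside its range is refused whole. The fingers move at their own pace and stop on an object; the grip force is fixed at half the most. Time passes only in rows, so rows that repeat a pose let the fingers close. It gives the time, the measured TCP pose, the force, the opening and the grip force at its end, in the units of the state.
- read_state(): the state, without advancing time (a new reading comes with each control period).
- optics.capture(name): name is "side" or "top"; returns a dict with "color" (400x640x3 uint8, blue, green, red), "range_z" (400x640 float32, m along the optical axis (not along the pixel's ray), 0 where there is no reading), "fx", "fy", "cx", "cy" (pixels), "rvec" (rotation vector, rad) and "tvec" (3), from world to camera coordinates, as OpenCV has them. Camera axes: x right, y down, z forward; pixel columns grow to the right and rows downward; lengths in m; the calibration is good to about 2 mm. A picture is of the moment at which its call begins.
- order.hand_in(): hands the job in; it is judged then, once.
The state is a dict: "time_s": time; "joint_positions": joint angles; "qvel": joint speeds; "tau": joint torques, N m; "position": TCP position; "tcp_rot": TCP orientation; "force": force on the tool from outside, world axes, zero at the start; "moment": the same for the moment, N m; "opening": opening from 0.0 (shut) to 1.0 (fully open); "grasp_force": force on a finger pad.
Only numpy, scipy, OpenCV 4.12 (cv2) and the standard library are available. Lean on these libraries where they do the work, as an engineer would, in place of code of your own. Each camera call takes 0.05 s, during which the arm holds its last target. There are 200 camera calls.

## Task

First lift the small pot off the round stand in front of the inspection camera and set it down gently, upright, with its whole foot on the round cork mat. Then take the star-shaped casting out of the wooden rack and hold it in the air, upright, over the middle of the round stand, its centre level with the camera lens and its raised, faceted face turned squarely to the lens. Finish while still gripping it there, motionless, and leave the other castings, the jar and the roll of tape where they are.

Things in the scene. Friction and masses are not known exactly. Their poses are not given: they have to be found in the camera images.
- star: The part to show: pewter five-pointed star, 68 mm across its points, a point up, 0.18-0.35 kg; foot below, 10 (x) x 30 (y); square stub 14 x 14 on top, from 74 to 116 above the origin, to be pinched from above across either pair of sides. Origin: centre of the foot's underside, z up, +x out of the raised faceted face (9 out at its middle); back flat, at x = -5. In any slot of the rack.
- star_center (a point): Centre of the star, 52 mm above the casting's origin, on its vertical axis: the point to bring level with the lens and over the middle of the stand. Axes as star.
- disc: Bystander: pewter casting like the star but with a round disc, 54 mm diameter, centred 52 above its origin; same foot, stub, origin and axes. Leave it in its slot.
- plaque: Bystander: pewter casting like the star but with a rectangular plaque, 46 wide x 52 high, centred 52 above its origin; same foot, stub, origin and axes. Leave it in its slot.
- rack: Fixed wooden block, 56 (x) x 236 (y) x 30 mm high. Three slots 20 deep in a row at y = -78, 0 and +78 mm from its centre; in each a casting stands upright, its foot on the slot's floor (10 mm above the table) with 1 mm play each side, its raised face towards the rack's +x. Origin: centre of its underside on the table.
- camera: Fixed inspection camera, black box on a post with a round foot of 140 mm diameter; 211 mm high. Origin: centre of the foot's underside, z up. It looks along its own -x axis; the box reaches 40 mm behind and 67 mm (lens) in front of the post and 45 to each side.
- lens (a point): Middle of the camera lens's front, 165 mm above the table. Axes as camera: the lens looks level along -x.
- stand: Fixed round stand in front of the lens: grey disc 130 mm diameter, its top 50 mm above the table, on a stem. Origin: centre of its foot on the table. It is 143 to 183 mm in front of the lens, up to 10 mm off to the side.
- stand_top (a point): Centre of the stand's top face, 50 mm above the table.
- pot: Open steel pot, 0.28-0.56 kg, foot 76 mm, rim 84 mm diameter, 70 high, on the stand at the start. Rigid arched handle over the mouth: level wooden bar 12 mm thick, 50 long along the pot's y axis, its middle line 122 above the underside. Origin: centre of the underside. Take the bar from above, fingers closing along the pot's x.
- pot_grip (a point): Middle of the pot's handle bar, 122 mm above the pot's underside. Axes as pot.
- mat: Fixed round cork mat, 150 mm diameter, 4 mm thick. Origin: centre of its underside on the table.
- jar: Bystander: glass jar with white cap, 58 mm diameter, 85 high. Origin: centre of its underside.
- tape: Bystander: roll of paper tape lying flat, 90 mm diameter, 30 high. Origin: centre of its underside.
Not all that is in view belongs to the job. Of the things like the camera, leave any that is turquoise; of the rest the smaller one is meant. What is shaped like the star but green is not meant.

How it is judged:
By the outcome, as a careful person would: the job done as asked, in the order asked, and still so for the second after the job is handed in, while the arm keeps its last pose, push and grip.
It also fails if it takes over 54 s, if anything falls off the work surface, if the arm or the gripper's body presses on something with over 40 N, if the wrist force passes 120 N, or if a joint passes its speed limit or range.

## Working session

There is one attempt and no reset: what is moved stays moved. The work goes in short steps, Python scripts to look and compute and a tool call to move; the robot and the scene stay as the last step left them, time stands still between calls to the robot, and variables do not carry over. Pictures are saved under pics/ and viewed, at most 10 in all, crops included, and the job is handed in when it is done.

Besides the shell and the picture viewer there is one more tool, called after "Call:" in YAML: its name, and indented under it one key for each argument. drive_tool: Moves the arm, as the interface text tells. Scaled input: -1 to 1 covers 0.12 m each way for a shift and 1.5 rad each way for a turn. Its arguments: {"type":"object","properties":{"steps":{"type":"array"}},"required":["steps"]}

```bash
mkdir -p pics; ls; python3 - <<'E'
from rig import read_state, optics, order, bot
import cv2,numpy as np
s=read_state();print(s['time_s'],s['position'],s['tcp_rot'],bot.hold_point_z)
for n in('side','top'):
    d=optics.capture(n);np.savez(f'{n}0.npz',**d);cv2.imwrite(f'pics/{n}0.png',d['color'])
    R=cv2.Rodrigues(np.array(d['rvec'],float))[0];print(n,d['fx'],d['cx'],d['cy'],'pos',-R.T@np.ravel(d['tvec']),'fwd',R[2])
E
```

```text
pics
0.0 [0.26392176 0.56569075 0.22154898] [[-9.06107059e-01  4.23046560e-01 -1.26709560e-03]
 [ 4.23048302e-01  9.06105229e-01 -1.85714907e-03]
 [ 3.62461424e-04 -2.21881853e-03 -9.99997473e-01]] 0.0187
side 498.96365622326607 313.5535116532577 202.6996467937608 pos [0.5186842  0.74090181 1.00818443] fwd [ 0.05355054 -0.66491681 -0.74499529]
top 407.60956257556154 321.26809241885394 194.26627326955528 pos [ 0.42456412 -0.04238384  1.06083853] fwd [ 0.15320201 -0.00410281 -0.98818637]
```

View pics/side0.png

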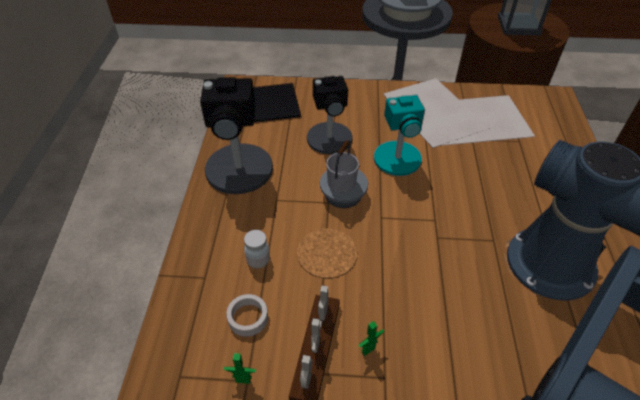

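View pics/top0.png

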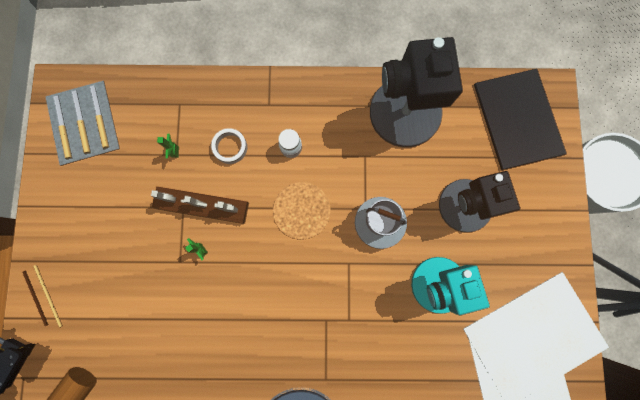

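The side view shows the small black camera at about (330,95), the pot and stand at (343,185), the mat at (327,253) and the rack at (316,345). In the top view they are at (490,195), (382,220), (302,210) and (199,205). The big black camera, the turquoise camera and the green stars are distractors.

```bash
cat > h.py <<'E'
import numpy as np,cv2
def load(f):
    d=dict(np.load(f)); d['R']=cv2.Rodrigues(d['rvec'].astype(float))[0]; d['t']=np.ravel(d['tvec']); d['c']=-d['R'].T@d['t']; return d
def cloud(d):
    v,u=np.indices(d['range_z'].shape); z=d['range_z']
    p=np.stack([(u-d['cx'])/d['fx']*z,(v-d['cy'])/d['fy']*z,z],-1)
    P=(p-d['t'])@d['R']; P[z<=0]=np.nan; return P
def ray(d,u,v):
    return d['R'].T@np.array([(u-d['cx'])/d['fx'],(v-d['cy'])/d['fy'],1.])
def onz(d,u,v,z):
    r=ray(d,u,v); return d['c']+r*(z-d['c'][2])/r[2]
def tri(a,ua,b,ub):
    ra,rb=ray(a,*ua),ray(b,*ub); M=np.stack([ra,-rb],1); k=np.linalg.lstsq(M,b['c']-a['c'],rcond=None)[0]
    p,q=a['c']+k[0]*ra,b['c']+k[1]*rb; return (p+q)/2,np.linalg.norm(p-q)
def proj(d,P): return cv2.projectPoints(np.float64(P).reshape(-1,3),d['rvec'].astype(float),d['t'].astype(float),np.array([[d['fx'],0,d['cx']],[0,d['fy'],d['cy']],[0,0,1.]]),None)[0].reshape(-1,2)
E
python3 - <<'E'
from h import *
S,T=load('side0.npz'),load('top0.npz')
def crop(d,u0,v0,w,h,k): return cv2.resize(d['color'][v0:v0+h,u0:u0+w],None,fx=k,fy=k,interpolation=cv2.INTER_CUBIC)
a=crop(S,285,280,66,100,6)   # 396x600
b=crop(T,145,180,110,50,3.6) # 396x180
b2=crop(T,340,165,200,105,1.98)
col=np.zeros((600,396,3),np.uint8);col[:b.shape[0],:b.shape[1]]=b;col[190:190+b2.shape[0],:b2.shape[1]]=b2[:,:396]
cv2.imwrite('pics/rack.png',np.hstack([a,col]))
a=crop(S,295,65,80,150,4);b=crop(T,345,165,180,90,2.6)
o=np.zeros((600,800,3),np.uint8);o[:,:320]=a;o[:b.shape[0],325:325+b.shape[1]]=b
cv2.imwrite('pics/pot.png',o)
for n,d in(('S',S),('T',T)):
    P=cloud(d);print(n,'valid',np.isfinite(P[...,2]).mean(),'table z',np.nanmedian(P[...,2]))
P=cloud(T)
for u,v in[(302,210),(199,205),(165,196),(194,202),(226,208),(405,222),(490,195),(463,205),(290,140),(228,146)]: print(u,v,P[v,u].round(3))
E
```

```text
S valid 0.9958828125 table z -0.0016259174843922565
T valid 0.99612890625 table z -0.0004714265836293324
302 210 [0.546 0.003 0.006]
199 205 [0.55  0.253 0.069]
165 196 [0.569 0.331 0.085]
194 202 [0.554 0.257 0.095]
226 208 [0.54  0.181 0.093]
405 222 [ 0.503 -0.232  0.161]
490 195 [ 0.559 -0.407  0.201]
463 205 [ 0.541 -0.359  0.17 ]
290 140 [0.711 0.032 0.087]
228 146 [ 0.719  0.205 -0.004]
```

View pics/rack.png

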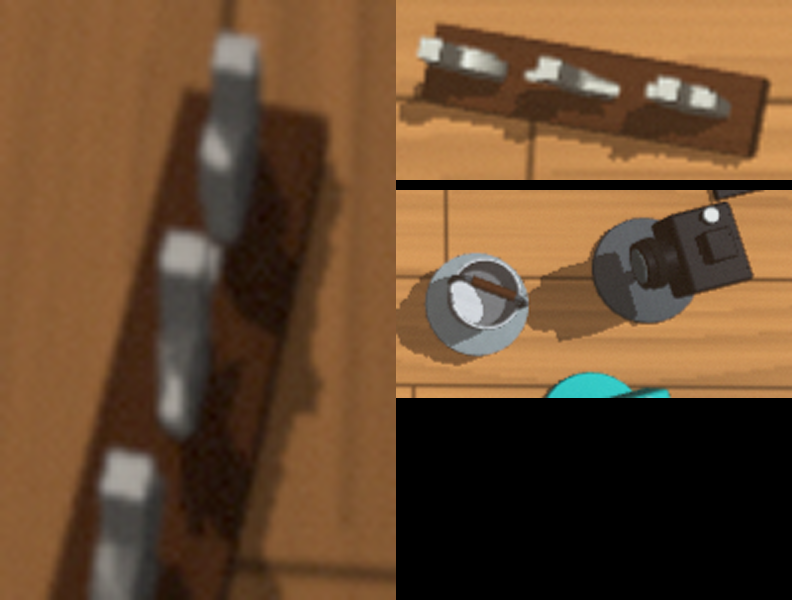

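View pics/pot.png

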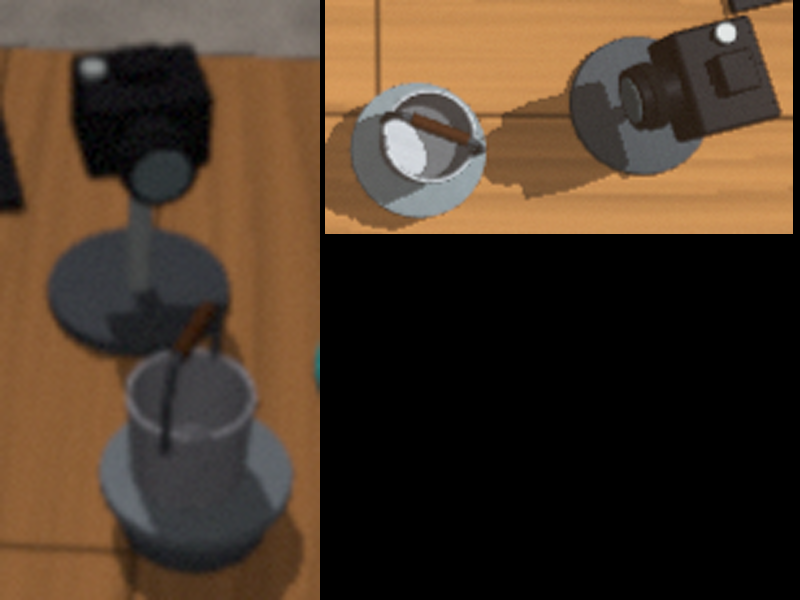

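```bash
python3 - <<'E'
from h import *
S,T=load('side0.npz'),load('top0.npz')
def t(n,a,b): p,e=tri(T,a,S,b);print(n,p.round(4),'gap',round(e,4));return p
q=[t('stubL',(154.4,193.9),(306.7,359)),t('stubM',(187.5,199.4),(316.2,322)),t('stubR',(219.4,205),(324.3,288.7))]
t('bar1',(378.8,210),(339.5,153));t('bar2',(400,219.6),(348,141.3));t('barM',(389.2,214.6),(343.75,147))
t('lens',(463.1,205.4),(335.3,108.8))
PT,PS=cloud(T),cloud(S); A=np.vstack([PT.reshape(-1,3),PS.reshape(-1,3)])
C=np.vstack([T['color'].reshape(-1,3),S['color'].reshape(-1,3)]).astype(int)
src=np.r_[np.zeros(256000),np.ones(256000)]
def sel(c,r,z0,z1): return np.hypot(A[:,0]-c[0],A[:,1]-c[1]).__lt__(r)&(A[:,2]>z0)&(A[:,2]<z1)
def circ(n,m):
  for k in(0,1):
    X=A[m&(src==k)][:,:2].astype(np.float32)
    if len(X)>10: (c,r)=cv2.minEnclosingCircle(X);print(n,k,len(X),np.round(c,4),'r',round(r,4),'mean z',A[m&(src==k)][:,2].mean().round(4))
cam=(.555,-.39)
def rect(n,m):
  for k in(0,1):
    X=A[m&(src==k)][:,:2].astype(np.float32)
    if len(X)>10: print(n,k,len(X),[np.round(v,4) for v in cv2.minAreaRect(X)])
rect('cambox top',sel(cam,.1,.185,.215))
gray=(C.max(1)-C.min(1)<30)
circ('foot',sel((.545,-.37),.11,.005,.02)&gray)
circ('stand',sel((.51,-.2),.09,.04,.056))
circ('rim',sel((.51,-.2),.07,.112,.124))
bl=(C[:,2]-C[:,0])
circ('mat',sel((.545,.0),.1,.002,.02))
rect('rack',sel((.55,.25),.15,.022,.036))
# castings in rack frame
y=(q[0]-q[2])[:2];y/=np.linalg.norm(y);x=np.array([y[1],-y[0]])
print('rack y',y,'x',x)
for i in range(3):
  for k in (0,1):
    d=A[:,:2]-q[i][:2];X=d@x;Y=d@y;m=(abs(X)<.03)&(abs(Y)<.038)&(A[:,2]>.04)&(src==k)
    for z0 in np.arange(.04,.13,.0125):
        mm=m&(A[:,2]>=z0)&(A[:,2]<z0+.0125)
        if mm.sum()>3:print(i,'TS'[k],round(z0,3),mm.sum(),'x',np.percentile(X[mm],[3,97]).round(4),'y',np.percentile(Y[mm],[2,98]).round(4))
E
```

```text
stubL [0.5676 0.3412 0.1238] gap 0.0009
stubM [0.5552 0.2639 0.1234] gap 0.001
stubR [0.543  0.1888 0.1259] gap 0.0003
bar1 [ 0.5273 -0.1722  0.1735] gap 0.0015
bar2 [ 0.5071 -0.2186  0.1721] gap 0.0006
barM [ 0.5175 -0.1949  0.1736] gap 0.0013
lens [ 0.5429 -0.3626  0.1612] gap 0.0037
cambox top 0 1671 [array([ 0.558 , -0.4098]), array([0.0896, 0.1067]), np.float64(14.3295)]
cambox top 1 716 [array([ 0.5587, -0.4087]), array([0.0898, 0.1134]), np.float64(15.4882)]
foot 0 1276 [ 0.5616 -0.4211] r 0.0691 mean z 0.0137
foot 1 905 [ 0.5607 -0.4198] r 0.0706 mean z 0.0138
stand 0 1403 [ 0.5122 -0.1948] r 0.0652 mean z 0.0508
stand 1 787 [ 0.5132 -0.1926] r 0.067 mean z 0.0495
rim 0 158 [ 0.5173 -0.195 ] r 0.0425 mean z 0.1184
rim 1 185 [ 0.5195 -0.193 ] r 0.0441 mean z 0.1176
mat 0 2357 [5.447e-01 2.000e-04] r 0.1 mean z 0.0043
mat 1 2172 [ 5.448e-01 -2.000e-04] r 0.1 mean z 0.0043
rack 0 1727 [array([0.5754, 0.2433]), array([0.2156, 0.2434]), np.float64(41.9239)]
rack 1 2333 [array([0.5761, 0.2438]), array([0.2163, 0.2395]), np.float64(41.2228)]
rack y [0.15948995 0.98719955] x [ 0.9871
[... 1725 characters left out ...]
0.0243  0.0089]
2 T 0.065 13 x [-0.0036  0.0089] y [-0.0244  0.019 ]
2 T 0.078 46 x [-0.0035  0.0099] y [-0.0242  0.0207]
2 T 0.09 17 x [-0.0052  0.0067] y [-0.014   0.0194]
2 T 0.103 10 x [-0.0054  0.0075] y [-0.0082  0.0004]
2 T 0.115 40 x [-0.0052  0.0079] y [-0.0088  0.0051]
2 S 0.04 26 x [-0.0034  0.0104] y [-0.0167  0.0234]
2 S 0.053 30 x [-0.0034  0.0102] y [-0.0141  0.0226]
2 S 0.065 27 x [-0.0033  0.0102] y [-0.0241  0.0224]
2 S 0.078 62 x [-0.005   0.0092] y [-0.0189  0.0235]
2 S 0.09 25 x [-0.0053  0.0081] y [-0.0038  0.0168]
2 S 0.103 25 x [-0.0053  0.0079] y [-0.0023  0.0078]
2 S 0.115 58 x [-0.0055  0.008 ] y [-0.0073  0.0073]
2 S 0.128 4 x [-0.0041 -0.0008] y [-0.0007  0.0067]
```

Measured against the text:
- **Star:** it is in the middle slot, with arms ±32 mm wide at z ≈ 0.07 and its face towards world (0.987, -0.159).
- **Heights:** stub tops at 0.125 (expected 0.126), bar at 0.173 (expected 0.172) and stand at 0.050 all agree.

I'll start moving now.

Call:
drive_tool:
  steps:
    - [60,-0.3,-0.3,-0.5,0,0,0.2]
    - [60,-0.6,-0.6,-0.5,0,0,0.4]
    - [60,-0.9,-0.9,-0.5,0,0,0.6]
    - [60,-1,-1,-0.5,0,0,0.7]
    - [60,-1,-1,-0.5,0,0,0.8]
    - [60,-1,-1,-0.5,0,0,0.8]
    - [60,-1,-1,-0.5,0,0,0.8]
    - [60,-1,-1,-0.5,0,0,0.8]

```text
time_s: 0.9
position: [0.3222, 0.4063, 0.2822]
tcp_rot: [[0.073, 0.997, -0.001], [0.997, -0.073, -0.001], [-0.001, -0.001, -1.0]]
force: [-0.6, -0.5, -0.4]
opening: 0.689
grasp_force: 0.0
```

```bash
cat > go.py <<'E'
import sys,numpy as np
from scipy.spatial.transform import Rotation as Ro
from rig import read_state
def go(x,y,z,yaw):
    """normalised shift/turn from here to TCP (x,y,z), tool down, tool y at yaw deg"""
    s=read_state();R=np.array(s['tcp_rot']);p=np.array(s['position'])
    a=np.radians(yaw);ty=np.array([np.cos(a),np.sin(a),0]);tz=np.array([0,0,-1.]);G=np.stack([np.cross(ty,tz),ty,tz],1)
    print('t',s['time_s'],'pos',p.round(4),'yaw',np.degrees(np.arctan2(R[1,1],R[0,1])).round(2),'F',np.round(s['force'],1),'open',round(s['opening'],3),'gf',np.round(s['grasp_force'],1),'q',np.round(s['joint_positions'],1))
    print('shift',(R.T@(np.array([x,y,z])-p)/.12).round(3),'turn',(Ro.from_matrix(R.T@G).as_rotvec()/1.5).round(4))
if __name__=='__main__': go(*map(float,sys.argv[1:]))
E
python3 - <<'E'
from h import *
S,T=load('side0.npz'),load('top0.npz')
A=np.vstack([cloud(T).reshape(-1,3),cloud(S).reshape(-1,3)]);C=np.vstack([T['color'].reshape(-1,3),S['color'].reshape(-1,3)]).astype(int);k=np.repeat([0,1],256000)
# camera box orientation on z>0.19 only
for s in(0,1):
  for z0,z1 in((.192,.2),(.198,.206),(.195,.207)):
    m=(np.hypot(A[:,0]-.558,A[:,1]+.41)<.09)&(A[:,2]>z0)&(A[:,2]<z1)&(k==s); r=cv2.minAreaRect(A[m][:,:2].astype(np.float32)); print('box',s,z0,m.sum(),np.round(r[0],4),np.round(r[1],4),round(r[2],2))
# bar
for s in(0,1):
  m=(np.hypot(A[:,0]-.5175,A[:,1]+.195)<.04)&(A[:,2]>.160)&(A[:,2]<.19)&(k==s); X=A[m]; c=X.mean(0);v=np.linalg.svd(X-c)[2][0];q=(X-c)@v;print('bar',s,m.sum(),c.round(4),v.round(3),q.min().round(4),q.max().round(4),'ang from y',np.degrees(np.arctan(v[0]/v[1])).round(1), 'mid',(c+v*(q.min()+q.max())/2).round(4))
# mat by colour edges, ellipse fit in the rectified plane z=4mm
for n,d in(('T',T),('S',S)):
  g=np.linspace(-.1,.1,401);X,Y=np.meshgrid(.545+g,g,indexing='ij');px=proj(d,np.stack([X,Y,0*X+.004],-1)).astype(np.float32).reshape(401,401,2)
  im=cv2.remap(d['color'],px[...,0],px[...,1],cv2.INTER_LINEAR);cv2.imwrite(f'/tmp/m{n}.png',im)
  lab=cv2.cvtColor(im,cv2.COLOR_BGR2GRAY).astype(float); 
  f=cv2.GaussianBlur(lab,(0,0),3)
  best=max((( f[rin].mean()-f[rout].mean(),i,j) for i in range(170,232,2) for j in range(170,232,2) for D in [np.hypot(*(np.indices((401,401))-np.array([i,j])[:,None,None]))] for rin in [(D>138)&(D<148)] for rout in [(D>152)&(D<162)]),key=lambda t:t[0]); print('mat',n,round(best[0],1),.545+g[best[1]],g[best[2]])
E
python3 go.py .5175 -.195 .24 -23.5
```

```text
box 0 0.192 926 [ 0.5582 -0.4104] [0.0896 0.1056] 14.33
box 0 0.198 696 [ 0.5625 -0.4269] [0.0875 0.0684] 14.65
box 0 0.195 1066 [ 0.5584 -0.4118] [0.0891 0.103 ] 14.78
box 1 0.192 344 [ 0.5589 -0.4098] [0.0897 0.1109] 15.21
box 1 0.198 265 [ 0.5633 -0.4234] [0.0875 0.0729] 13.79
box 1 0.195 402 [ 0.5597 -0.4093] [0.0893 0.1098] 13.5
bar 0 164 [ 0.518  -0.1935  0.1755] [-0.35  -0.937 -0.003] -0.0381 0.041 ang from y 20.5 mid [ 0.5175 -0.1949  0.1755]
bar 1 99 [ 0.5195 -0.1887  0.175 ] [ 0.359  0.932 -0.043] -0.0403 0.0334 ang from y 21.1 mid [ 0.5183 -0.1919  0.1752]
mat T 11.6 0.549 0.0040000000000000036
mat S 12.0 0.547 0.0030000000000000027
t 0.9 pos [0.3222 0.4063 0.2822] yaw -4.17 F [-0.6 -0.5 -0.4] open 0.689 gf 0.0 q [39.2 18.  92.9  0.  69.2 43.4]
shift [-4.879  1.988  0.354] turn [-0.0004  0.0005  0.2249]
```

Call:
drive_tool:
  steps:
    - [60,-0.35,0.14,0,0,0,0.1]
    - [60,-0.7,0.28,0,0,0,0.196]
    - [60,-1,0.4,0,0,0,0.196]
    - [60,-1,0.4,0,0,0,0.196]

```text
time_s: 1.3
position: [0.363, 0.2804, 0.2822]
tcp_rot: [[0.357, 0.934, -0.001], [0.934, -0.357, -0.002], [-0.002, 0.0, -1.0]]
force: [-0.8, 0.5, -0.2]
opening: 0.693
grasp_force: 0.0
```

```bash
python3 go.py .5175 -.1945 .22 -21
```

```text
t 1.3 pos [0.363  0.2804 0.2822] yaw -20.91 F [-0.8  0.5 -0.2] open 0.693 gf 0.0 q [ 2.370e+01  1.290e+01  1.004e+02 -1.000e-01  6.680e+01  4.470e+01]
shift [-3.236  2.615  0.526] turn [0.     0.0016 0.001 ]
```

Call:
drive_tool:
  steps:
    - [60,-0.3,0.3,0,0,0,0]
    - [60,-0.6,0.6,0,0,0,0]
    - [60,-0.8,0.8,0,0,0,0]
    - [60,-1,0.85,0,0,0,0]

```text
time_s: 1.7
position: [0.4179, 0.1342, 0.2826]
tcp_rot: [[0.354, 0.935, 0.002], [0.935, -0.354, 0.0], [0.001, 0.002, -1.0]]
force: [-0.3, -0.1, -0.2]
opening: 0.692
grasp_force: 0.0
```

Call:
drive_tool:
  steps:
    - [60,-0.3,0.3,0,0,0,0]
    - [60,-0.6,0.6,0,0,0,0]
    - [60,-0.8,0.8,0,0,0,0]
    - [60,-1,0.85,0,0,0,0]

```text
time_s: 2.1
position: [0.4713, -0.0147, 0.2825]
tcp_rot: [[0.354, 0.935, 0.002], [0.935, -0.354, -0.0], [0.0, 0.002, -1.0]]
force: [0.3, 0.0, 0.2]
opening: 0.693
grasp_force: 0.0
```

Call:
drive_tool:
  steps:
    - [60,-0.3,0.3,0,0,0,0]
    - [60,-0.6,0.6,0,0,0,0]
    - [60,-0.8,0.8,0,0,0,0]
    - [60,-1,0.85,0,0,0,0]

```text
time_s: 2.5
position: [0.5243, -0.1631, 0.2821]
tcp_rot: [[0.353, 0.936, 0.002], [0.936, -0.353, -0.001], [0.0, 0.002, -1.0]]
force: [0.1, -0.2, 0.2]
opening: 0.685
grasp_force: 0.0
```

```bash
python3 go.py .5175 -.1945 .22 -21
```

```text
t 2.5 pos [ 0.5243 -0.1631  0.2821] yaw -20.67 F [ 0.1 -0.2  0.2] open 0.685 gf 0.0 q [-29.   20.4  88.9   0.   70.5  -8.3]
shift [-0.265  0.038  0.518] turn [ 0.0014 -0.0001  0.0039]
```

Call:
drive_tool:
  steps:
    - [60,-0.26,0.04,0.2,0,0,0]
    - [60,-0.26,0.04,0.5,0,0,0.004]
    - [60,-0.26,0.04,0.52,0,0,0.004]
    - [60,-0.26,0.04,0.52,0,0,0.004]
    - [60,-0.26,0.04,0.52,0,0,0.004]

```text
time_s: 3.0
position: [0.5165, -0.1913, 0.2215]
tcp_rot: [[0.357, 0.934, 0.002], [0.934, -0.357, -0.001], [-0.0, 0.002, -1.0]]
force: [0.0, 0.3, 0.2]
opening: 0.69
grasp_force: 0.0
```

```bash
python3 go.py .5175 -.1945 .153 -21; python3 - <<'E'
from rig import optics
import cv2,numpy as np
o=[]
for n,(u,v) in(('side',(343,150)),('top',(385,210))):
    d=optics.capture(n);np.savez(f'{n}1.npz',**d);o.append(cv2.resize(d['color'][v-60:v+60,u-40:u+40],None,fx=5,fy=5,interpolation=cv2.INTER_CUBIC))
cv2.imwrite('pics/hover.png',np.hstack(o))
E
```

```text
t 3.0 pos [ 0.5165 -0.1913  0.2215] yaw -20.9 F [0.  0.3 0.2] open 0.69 gf 0.0 q [-32.   24.5  93.    0.   62.3 -11.1]
shift [-0.022  0.016  0.57 ] turn [0.0015 0.0001 0.0012]
```

View pics/hover.png

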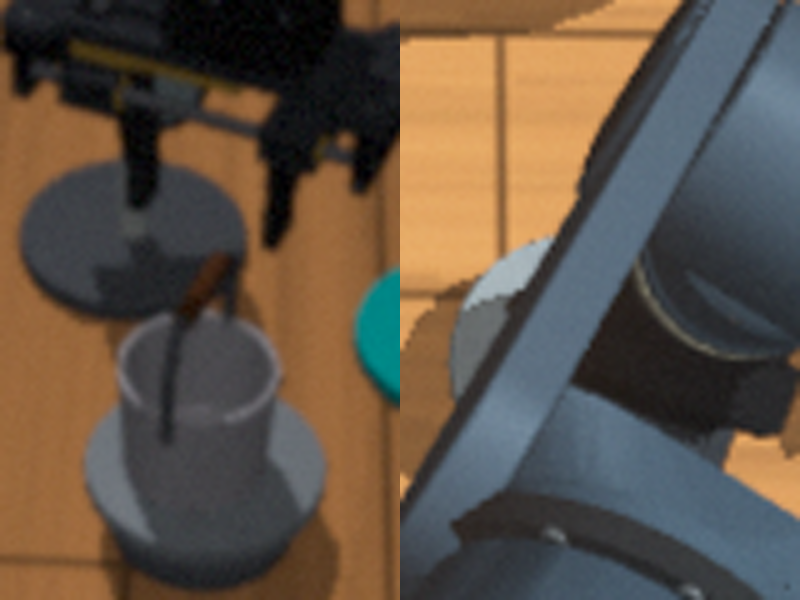

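The side crop shows the finger tips at (140,190) and (280,240), straddling the brown bar at (205,285). That is aligned, so I'll descend and close.

Call:
drive_tool:
  steps:
    - [60,-0.02,0.015,0.2,0,0,0]
    - [60,-0.02,0.015,0.35,0,0,0]
    - [60,-0.02,0.015,0.5,0,0,0]
    - [60,-0.02,0.015,0.57,0,0,0]
    - [60,-0.02,0.015,0.57,0,0,0]
    - [60,-0.02,0.015,0.57,0,0,0]

```text
time_s: 3.7
position: [0.517, -0.1948, 0.1528]
tcp_rot: [[0.358, 0.934, 0.002], [0.934, -0.358, -0.001], [-0.0, 0.002, -1.0]]
force: [0.3, 0.0, 0.3]
opening: 0.693
grasp_force: 0.0
```

Call:
drive_tool:
  steps:
    - [40,0,0,0,0,0,0]
    - [25,0,0,0,0,0,0]
    - [0,0,0,0,0,0,0]
    - [0,0,0,0,0,0,0]
    - [0,0,0,0,0,0,0]
    - [0,0,0,0,0,0,0]
    - [0,0,0,0,0,0,0]

```text
time_s: 4.4
position: [0.5165, -0.1948, 0.1518]
tcp_rot: [[0.358, 0.934, 0.001], [0.934, -0.358, -0.0], [-0.0, 0.001, -1.0]]
force: [0.9, -0.7, 0.3]
opening: 0.139
grasp_force: 0.7
```

Call:
drive_tool:
  steps:
    - [0,0,0,0,0,0,0]
    - [0,0,0,0,0,0,0]
    - [0,0,0,-0.05,0,0,0]
    - [0,0,0,-0.15,0,0,0]
    - [0,0,0,-0.3,0,0,0]
    - [0,0,0,-0.45,0,0,0]
    - [0,0,0,-0.45,0,0,0]
    - [0,0,0,-0.45,0,0,0]

```text
time_s: 5.2
position: [0.516, -0.1945, 0.2061]
tcp_rot: [[0.358, 0.934, 0.0], [0.934, -0.358, -0.0], [-0.0, 0.0, -1.0]]
force: [0.2, 0.0, -4.1]
opening: 0.126
grasp_force: 30.0
```

```bash
python3 go.py .5475 .0035 .205 -21; python3 - <<'E'
from h import *
from rig import optics
d=optics.capture('side');np.savez('side2.npz',**d)
D=load('side2.npz');A=cloud(D).reshape(-1,3)
m=(np.hypot(A[:,0]-.5175,A[:,1]+.195)<.06)&(A[:,2]>.1)&(A[:,2]<.185);h=np.histogram(A[m][:,2],np.arange(.1,.19,.005));print(h[0])
m=(np.hypot(A[:,0]-.5175,A[:,1]+.195)<.055)&(A[:,2]>.15)&(A[:,2]<.180)
print(cv2.minEnclosingCircle(A[m][:,:2].astype(np.float32)))
E
```

```text
t 5.2 pos [ 0.516  -0.1945  0.2061] yaw -20.97 F [ 0.2  0.  -4.1] open 0.126 gf 30.0 q [-32.3  25.7  93.8  -0.   60.5 -11.3]
shift [ 1.634 -0.346  0.008] turn [0.0003 0.0001 0.0004]
[  5  42  52  60  69  62  74  74  75  79  83  89  88  74 111  30   6]
((0.5190678834915161, -0.1925252079963684), 0.045576129108667374)
```

The pot is lifted with about 0.42 kg and a 30 N grip. Next I carry it to the mat.

Call:
drive_tool:
  steps:
    - [0,0.08,-0.02,0,0,0,0]
    - [0,0.22,-0.05,0,0,0,0]
    - [0,0.4,-0.085,0,0,0,0]
    - [0,0.6,-0.127,0,0,0,0]
    - [0,0.8,-0.17,0,0,0,0]
    - [0,1,-0.212,0,0,0,0]

```text
time_s: 5.85
position: [0.5348, -0.0707, 0.2051]
tcp_rot: [[0.357, 0.934, -0.002], [0.934, -0.357, 0.001], [0.001, -0.002, -1.0]]
force: [0.4, -0.4, -4.0]
opening: 0.122
grasp_force: 30.0
```

Call:
drive_tool:
  steps:
    - [0,0.2,-0.04,0,0,0,0]
    - [0,0.38,-0.08,0,0,0,0]
    - [0,0.5,-0.1,0,0,0,0]
    - [0,0.6,-0.125,0,0,0,0]
    - [0,0.634,-0.134,0,0,0,0]
    - [0,0.634,-0.134,0,0,0,0]
    - [0,0.634,-0.134,0,0,0,0]

```text
time_s: 6.55
position: [0.5476, 0.0028, 0.2057]
tcp_rot: [[0.358, 0.934, -0.0], [0.934, -0.358, -0.001], [-0.001, 0.0, -1.0]]
force: [0.5, -0.4, -3.1]
opening: 0.126
grasp_force: 30.0
```

```bash
python3 go.py .5475 .0035 .107 -21; python3 - <<'E'
from h import *
from rig import optics
d=optics.capture('side');np.savez('side3.npz',**d);cv2.imwrite('pics/carry.png',cv2.resize(d['color'][130:300,240:420],None,fx=3.3,fy=3.3,interpolation=cv2.INTER_CUBIC))
E
```

```text
t 6.55 pos [0.5476 0.0028 0.2057] yaw -20.99 F [ 0.5 -0.4 -3.1] open 0.126 gf 30.0 q [-11.4  25.5  94.3  -0.   60.2   9.6]
shift [ 0.006 -0.003  0.822] turn [0.     0.0003 0.0001]
```

View pics/carry.png

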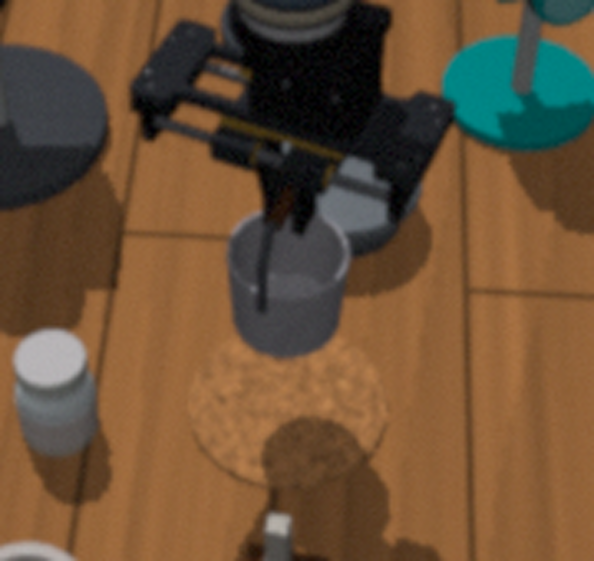

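The pot hangs upright at about (290,290) in the crop, above the mat centred at (288,405). Now I lower it gently.

Call:
drive_tool:
  steps:
    - [0,0.006,0,0.1,0,0,0]
    - [0,0.006,0,0.25,0,0,0]
    - [0,0.006,0,0.4,0,0,0]
    - [0,0.006,0,0.55,0,0,0]
    - [0,0.006,0,0.68,0,0,0]
    - [0,0.006,0,0.75,0,0,0]
    - [0,0.006,0,0.77,0,0,0]
    - [0,0.006,0,0.78,0,0,0]

```text
time_s: 7.4
position: [0.548, 0.0038, 0.112]
tcp_rot: [[0.358, 0.934, 0.0], [0.934, -0.358, -0.0], [0.0, 0.0, -1.0]]
force: [-1.0, 0.1, -4.4]
opening: 0.124
grasp_force: 30.0
```

Call:
drive_tool:
  steps:
    - [0,0,0,0.01,0,0,0]
    - [0,0,0,0.02,0,0,0]
    - [0,0,0,0.03,0,0,0]
    - [0,0,0,0.035,0,0,0]
    - [0,0,0,0.04,0,0,0]
    - [0,0,0,0.04,0,0,0]

```text
time_s: 8.0
position: [0.5479, 0.0041, 0.1074]
tcp_rot: [[0.358, 0.934, 0.0], [0.934, -0.358, -0.0], [0.0, 0.0, -1.0]]
force: [0.9, 0.2, -2.5]
opening: 0.123
grasp_force: 30.0
```

Call:
drive_tool:
  steps:
    - [0,0,0,0.004,0,0,0]
    - [0,0,0,0.008,0,0,0]
    - [0,0,0,0.008,0,0,0]

```text
time_s: 8.3
position: [0.5478, 0.004, 0.1063]
tcp_rot: [[0.358, 0.934, -0.0], [0.934, -0.358, 0.0], [-0.0, -0.0, -1.0]]
force: [0.2, 0.2, -4.0]
opening: 0.127
grasp_force: 30.0
```

Call:
drive_tool:
  steps:
    - [0,0,0,0.004,0,0,0]
    - [0,0,0,0.006,0,0,0]
    - [0,0,0,0.006,0,0,0]

```text
time_s: 8.6
position: [0.5481, 0.004, 0.1057]
tcp_rot: [[0.358, 0.934, 0.0], [0.934, -0.358, -0.0], [0.0, 0.0, -1.0]]
force: [0.3, 0.1, -3.6]
opening: 0.124
grasp_force: 30.0
```

Call:
drive_tool:
  steps:
    - [0,0,0,0.005,0,0,0]
    - [0,0,0,0.01,0,0,0]
    - [0,0,0,0.01,0,0,0]

```text
time_s: 8.9
position: [0.5488, 0.0036, 0.1054]
tcp_rot: [[0.358, 0.934, 0.002], [0.934, -0.358, -0.001], [0.0, 0.002, -1.0]]
force: [-0.4, -1.5, 4.6]
opening: 0.124
grasp_force: 30.0
```

Call:
drive_tool:
  steps:
    - [0,0,0,0.004,0,0,0]
    - [0,0,0,0.004,0,0,0]

```text
time_s: 9.1
position: [0.5489, 0.0036, 0.1054]
tcp_rot: [[0.358, 0.934, 0.003], [0.934, -0.358, -0.001], [0.0, 0.003, -1.0]]
force: [-0.8, -1.1, 8.0]
opening: 0.123
grasp_force: 30.0
```

Contact at the expected height. I'll ease off, release and rise.

Call:
drive_tool:
  steps:
    - [0,0,0,-0.006,0,0,0]
    - [16,0,0,-0.006,0,0,0]
    - [25,0,0,-0.006,0,0,0]
    - [45,0,0,-0.006,0,0,0]
    - [45,0,0,-0.006,0,0,0]
    - [45,0,0,-0.006,0,0,0]

```text
time_s: 9.7
position: [0.5476, 0.0042, 0.1044]
tcp_rot: [[0.358, 0.934, -0.001], [0.934, -0.358, 0.0], [-0.0, -0.001, -1.0]]
force: [-0.4, -0.4, 0.0]
opening: 0.455
grasp_force: 0.0
```

Call:
drive_tool:
  steps:
    - [45,0,0,-0.05,0,0,0]
    - [45,0,0,-0.2,0,0,0]
    - [45,0,0,-0.5,0,0,0]
    - [45,0,0,-0.85,0,0,0]
    - [45,0,0,-0.85,0,0,0]
    - [45,0,0,-0.85,0,0,0]

```text
time_s: 10.3
position: [0.5484, 0.004, 0.2081]
tcp_rot: [[0.358, 0.934, 0.003], [0.934, -0.358, -0.001], [0.001, 0.003, -1.0]]
force: [-0.4, 0.5, -0.5]
opening: 0.518
grasp_force: 0.0
```

```bash
python3 go.py .5563 .2644 .2 -9.2; python3 - <<'E'
from h import *
from rig import optics
d=optics.capture('side');np.savez('side4.npz',**d);cv2.imwrite('pics/placed.png',cv2.resize(d['color'][130:300,240:420],None,fx=3.3,fy=3.3,interpolation=cv2.INTER_CUBIC))
E
```

```text
t 10.3 pos [0.5484 0.004  0.2081] yaw -20.97 F [-0.4  0.5 -0.5] open 0.518 gf 0.0 q [-11.3  25.3  94.2   0.   60.3   9.7]
shift [ 2.05  -0.715  0.066] turn [ 2.000e-03 -1.000e-04 -1.369e-01]
```

View pics/placed.png

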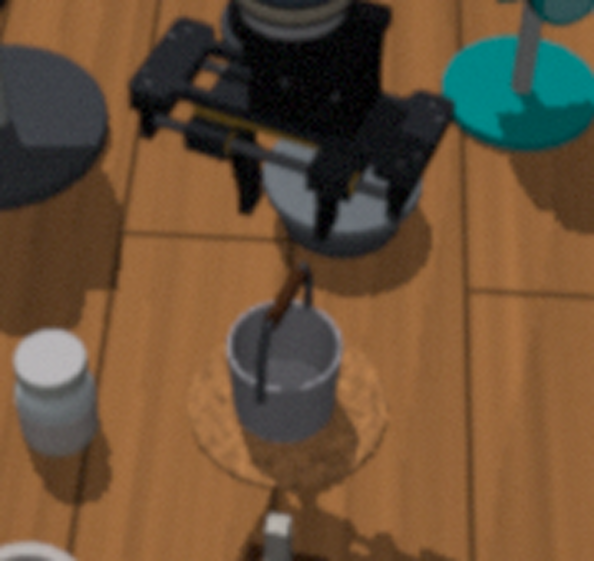

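The pot stands upright with its foot (bottom at about (285,415)) well inside the mat (ellipse centred at (288,405)). Now on to the star.

Call:
drive_tool:
  steps:
    - [45,0.3,-0.1,0,0,0,0]
    - [45,0.65,-0.22,0,0,0,0]
    - [45,1,-0.35,0,0,0,0]

```text
time_s: 10.65
position: [0.5505, 0.1318, 0.2048]
tcp_rot: [[0.36, 0.933, -0.004], [0.933, -0.36, -0.0], [-0.002, -0.004, -1.0]]
force: [0.5, 0.5, -0.2]
opening: 0.518
grasp_force: 0.0
```

Call:
drive_tool:
  steps:
    - [45,0.3,-0.1,0.03,0,0,-0.05]
    - [45,0.65,-0.22,0.06,0,0,-0.1]
    - [45,1,-0.36,0.06,0,0,-0.137]
    - [45,1,-0.36,0.06,0,0,-0.137]
    - [45,1,-0.36,0.06,0,0,-0.137]

```text
time_s: 11.15
position: [0.5527, 0.2593, 0.1975]
tcp_rot: [[0.157, 0.988, -0.004], [0.988, -0.157, -0.002], [-0.002, -0.004, -1.0]]
force: [-0.4, -1.0, -0.5]
opening: 0.517
grasp_force: 0.0
```

```bash
python3 go.py .5563 .2644 .089 -9.2
```

```text
t 11.15 pos [0.5527 0.2593 0.1975] yaw -9.06 F [-0.4 -1.  -0.5] open 0.517 gf 0.0 q [14.7 30.8 85.5 -0.  63.9 23.7]
shift [0.049 0.026 0.904] turn [-0.0024  0.0014  0.0016]
```

Call:
drive_tool:
  steps:
    - [45,0.045,0.025,0,0,0,0]
    - [45,0.045,0.025,0.15,-0.002,0.001,0.0016]
    - [45,0.045,0.025,0.3,-0.002,0.001,0.0016]
    - [45,0.045,0.025,0.3,-0.002,0.001,0.0016]
    - [45,0.045,0.025,0.3,-0.002,0.001,0.0016]

```text
time_s: 11.65
position: [0.5583, 0.2623, 0.1633]
tcp_rot: [[0.164, 0.986, 0.002], [0.986, -0.164, 0.001], [0.001, 0.002, -1.0]]
force: [0.1, -0.4, 0.9]
opening: 0.518
grasp_force: 0.0
```

```bash
python3 go.py .5563 .2644 .089 -9.2
```

```text
t 11.65 pos [0.5583 0.2623 0.1633] yaw -9.45 F [ 0.1 -0.4  0.9] open 0.518 gf 0.0 q [14.8 33.5 86.7  0.  59.7 24.2]
shift [ 0.014 -0.02   0.619] turn [ 0.0013 -0.0007 -0.0029]
```

Call:
drive_tool:
  steps:
    - [45,0.01,-0.015,0,0,0,-0.002]
    - [45,0.01,-0.015,0.15,0,0,-0.002]
    - [45,0.01,-0.015,0.3,0,0,-0.002]
    - [45,0.01,-0.015,0.45,0,0,-0.002]
    - [45,0.01,-0.015,0.55,0,0,-0.002]
    - [45,0.01,-0.015,0.61,0,0,-0.002]
    - [45,0.01,-0.015,0.61,0,0,-0.002]
    - [45,0.01,-0.015,0.61,0,0,-0.002]

```text
time_s: 12.45
position: [0.5572, 0.2652, 0.0909]
tcp_rot: [[0.159, 0.987, 0.004], [0.987, -0.159, 0.001], [0.002, 0.004, -1.0]]
force: [-0.2, 0.5, -0.8]
opening: 0.518
grasp_force: 0.0
```

```bash
python3 go.py .5563 .2644 .089 -9.2
```

```text
t 12.45 pos [0.5572 0.2652 0.0909] yaw -9.16 F [-0.2  0.5 -0.8] open 0.518 gf 0.0 q [15.1 39.1 89.5  0.  51.1 24.2]
shift [-0.008 -0.007  0.016] turn [ 0.0027 -0.0013  0.0004]
```

Call:
drive_tool:
  steps:
    - [30,-0.006,-0.005,0,0,0,0]
    - [20,-0.006,-0.005,0,0,0,0]
    - [16,-0.006,-0.005,0,0,0,0]
    - [0,-0.006,-0.005,0,0,0,0]
    - [0,-0.006,-0.005,0,0,0,0]
    - [0,-0.006,-0.005,0,0,0,0]
    - [0,-0.006,-0.005,0,0,0,0]
    - [0,-0.006,-0.005,0,0,0,0]

```text
time_s: 13.25
position: [0.556, 0.2645, 0.0905]
tcp_rot: [[0.159, 0.987, 0.003], [0.987, -0.159, 0.001], [0.002, 0.003, -1.0]]
force: [-0.7, 0.3, 1.1]
opening: 0.162
grasp_force: 30.0
```

```bash
python3 go.py .5563 .2644 .089 -9.2
```

```text
t 13.25 pos [0.556  0.2645 0.0905] yaw -9.16 F [-0.7  0.3  1.1] open 0.162 gf 30.0 q [15.  39.1 89.7  0.  51.  24.2]
shift [-0.     0.002  0.012] turn [ 0.0021 -0.0011  0.0005]
```

Call:
drive_tool:
  steps:
    - [0,0,0,-0.04,0,0,0]
    - [0,0,0,-0.12,0,0,0]
    - [0,0,0,-0.22,0,0,0]
    - [0,0,0,-0.4,0,0,0]
    - [0,0,0,-0.6,0,0,0]
    - [0,0,0,-0.8,0,0,0]
    - [0,0,0,-1,0,0,0]

```text
time_s: 13.95
position: [0.5552, 0.2643, 0.2121]
tcp_rot: [[0.159, 0.987, 0.003], [0.987, -0.159, 0.001], [0.002, 0.003, -1.0]]
force: [0.3, 0.4, -3.4]
opening: 0.155
grasp_force: 30.0
```

```bash
python3 go.py .5125 -.194 .25 -75.6
```

```text
t 13.95 pos [0.5552 0.2643 0.2121] yaw -9.16 F [ 0.3  0.4 -3.4] open 0.155 gf 30.0 q [15.  30.  84.4  0.  65.4 24.2]
shift [-3.826  0.258 -0.321] turn [ 0.0012 -0.0021  0.773 ]
```

Call:
drive_tool:
  steps:
    - [0,-0.05,0,-0.15,0,0,0]
    - [0,-0.2,0.01,-0.3,0,0,0]
    - [0,-0.45,0.03,-0.36,0,0,0]
    - [0,-0.7,0.05,-0.36,0,0,0]
    - [0,-1,0.07,-0.36,0,0,0]

```text
time_s: 14.45
position: [0.5444, 0.1441, 0.2548]
tcp_rot: [[0.158, 0.987, 0.005], [0.987, -0.158, 0.001], [0.002, 0.005, -1.0]]
force: [-0.7, -0.4, -4.1]
opening: 0.16
grasp_force: 30.0
```

Call:
drive_tool:
  steps:
    - [0,-0.25,0.02,0,0,0,0]
    - [0,-0.5,0.035,0,0,0,0]
    - [0,-0.75,0.05,0,0,0,0]
    - [0,-1,0.07,0,0,0,0]

```text
time_s: 14.85
position: [0.5332, 0.0236, 0.2541]
tcp_rot: [[0.159, 0.987, 0.004], [0.987, -0.159, 0.001], [0.002, 0.003, -1.0]]
force: [0.7, 0.1, -2.6]
opening: 0.16
grasp_force: 30.0
```

Call:
drive_tool:
  steps:
    - [0,-0.25,0.02,0,0,0,0]
    - [0,-0.5,0.035,0,0,0,0]
    - [0,-0.75,0.05,0,0,0,0]
    - [0,-1,0.07,0,0,0,0]

```text
time_s: 15.25
position: [0.5224, -0.0961, 0.254]
tcp_rot: [[0.159, 0.987, 0.004], [0.987, -0.159, 0.001], [0.002, 0.003, -1.0]]
force: [1.0, -0.4, -2.7]
opening: 0.158
grasp_force: 30.0
```

Call:
drive_tool:
  steps:
    - [0,-0.25,0.015,0,0,0,0.05]
    - [0,-0.5,0.03,0,0,0,0.1]
    - [0,-0.7,0.04,0,0,0,0.2]
    - [0,-0.8,0.05,0,0,0,0.3]
    - [0,-0.8,0.05,0,0,0,0.39]
    - [0,-0.8,0.05,0,0,0,0.48]
    - [0,-0.8,0.05,0,0,0,0.55]
    - [0,-0.8,0.05,0,0,0,0.6]

```text
time_s: 16.05
position: [0.5133, -0.1908, 0.2538]
tcp_rot: [[0.874, 0.486, 0.003], [0.486, -0.874, 0.001], [0.003, 0.001, -1.0]]
force: [-0.2, -0.6, -2.9]
opening: 0.152
grasp_force: 30.0
```

```bash
python3 go.py .5125 -.194 .194 -75.6
```

```text
t 16.05 pos [ 0.5133 -0.1908  0.2538] yaw -60.95 F [-0.2 -0.6 -2.9] open 0.152 gf 30.0 q [-32.2  22.1  91.3   0.2  66.5  28.7]
shift [-0.021  0.02   0.498] turn [ 0.0003 -0.0024  0.1705]
```

Call:
drive_tool:
  steps:
    - [0,-0.02,0.02,0.05,0,0,0.08]
    - [0,-0.02,0.02,0.15,0,-0.001,0.15]
    - [0,-0.02,0.02,0.3,0,-0.002,0.17]
    - [0,-0.02,0.02,0.42,0,-0.002,0.17]
    - [0,-0.02,0.02,0.49,0,-0.002,0.17]
    - [0,-0.02,0.02,0.495,0,-0.002,0.17]
    - [0,-0.02,0.02,0.495,0,-0.002,0.17]
    - [0,-0.02,0.02,0.495,0,-0.002,0.17]

```text
time_s: 16.85
position: [0.5135, -0.1944, 0.1945]
tcp_rot: [[0.967, 0.253, 0.002], [0.253, -0.967, -0.001], [0.002, 0.002, -1.0]]
force: [-0.2, -0.2, -2.7]
opening: 0.159
grasp_force: 30.0
```

```bash
python3 go.py .5125 -.194 .194 -75.6; python3 - <<'E'
from h import *
from rig import optics
for n in('side','top'):
    d=optics.capture(n);np.savez(f'{n}5.npz',**d)
D=load('side5.npz');T0,S0=load('top0.npz'),load('side0.npz');T5=load('top5.npz')
cv2.imwrite('pics/show.png',np.hstack([cv2.resize(x['color'][v-50:v+70,u-40:u+40],None,fx=5,fy=5,interpolation=cv2.INTER_CUBIC) for x,u,v in((D,340,130),(T5,410,200))]))
for n,d in(('S',D),('T',T5)):
    A=cloud(d).reshape(-1,3)
    m=(np.hypot(A[:,0]-.5125,A[:,1]+.194)<.066)&(A[:,2]>.045)&(A[:,2]<.055)
    if m.sum()>50: print(n,'stand',m.sum(),cv2.minEnclosingCircle(A[m][:,:2].astype(np.float32)))
    a=np.radians(-75.6);x=np.array([np.cos(a),np.sin(a)]);y=np.array([-x[1],x[0]]);q=A[:,:2]-[.5125,-.194]
    m=(abs(q@x)<.03)&(abs(q@y)<.04)&(A[:,2]>.1)&(A[:,2]<.21)
    for z0 in np.arange(.1,.21,.01):
        k=m&(A[:,2]>=z0)&(A[:,2]<z0+.01)
        if k.sum()>3:print(n,round(z0,3),k.sum(),np.percentile(q[k]@x,[3,97]).round(4),np.percentile(q[k]@y,[2,98]).round(4))
    k=m&(A[:,2]<.19)&(A[:,2]>.13)
    if n=='S':
        B=np.c_[q[k]@x,q[k]@y,A[k][:,2]];f=B[B[:,0]<-.002];
        c=np.c_[f[:,1:],np.ones(len(f))];print('back plane x=a*y+b*z+c',np.linalg.lstsq(c,f[:,0],rcond=None)[0].round(4),len(f))
E
```

```text
t 16.85 pos [ 0.5135 -0.1944  0.1945] yaw -75.34 F [-0.2 -0.2 -2.7] open 0.159 gf 30.0 q [-32.4  26.4  94.9   0.   58.6  42.9]
shift [-0.007 -0.006  0.004] turn [ 0.0011 -0.0011  0.0031]
S stand 1337 ((0.5124979615211487, -0.19366717338562012), 0.06573411822319031)
S 0.11 20 [-0.0058  0.0046] [-0.0098  0.0165]
S 0.12 38 [-0.0064  0.0033] [-0.0134  0.017 ]
S 0.13 35 [-0.006   0.0005] [-0.0144  0.0173]
S 0.14 46 [-0.007   0.0002] [-0.0148  0.0212]
S 0.15 35 [-0.006  -0.0003] [-0.0121  0.0183]
S 0.16 46 [-0.0068  0.0005] [-0.0167  0.022 ]
S 0.17 80 [-0.0072  0.0022] [-0.0274  0.031 ]
S 0.18 15 [-0.0062 -0.0011] [-0.0198  0.0093]
S 0.19 15 [-0.0168 -0.0122] [-0.0094  0.0127]
back plane x=a*y+b*z+c [ 0.0044 -0.0118 -0.0024] 182
T stand 67 ((0.5203132033348083, -0.20293158292770386), 0.06301211565732956)
```

View pics/show.png

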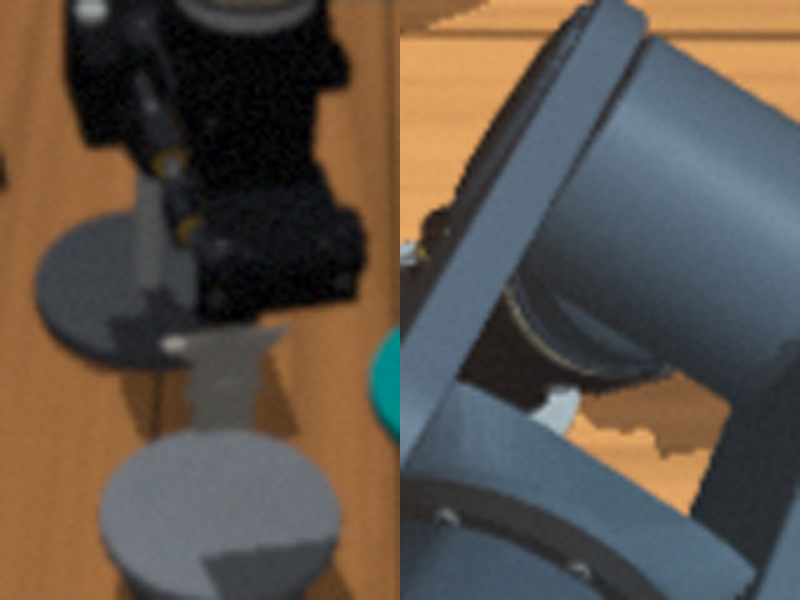

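The star hangs upright above the stand, with its arms at about (175,343) to (285,335) in the crop. Its flat back faces the side camera, so its face points to the lens, and the back plane is square within 0.3°. One small trim, then settle.

Call:
drive_tool:
  steps:
    - [0,-0.006,-0.002,0.004,0,0,0.002]
    - [0,-0.006,-0.002,0.004,0,0,0.002]
    - [0,-0.006,-0.002,0.004,0,0,0.002]
    - [0,-0.006,-0.002,0.004,0,0,0.002]
    - [0,-0.006,-0.002,0.004,0,0,0.002]
    - [0,-0.006,-0.002,0.004,0,0,0.002]
    - [0,-0.006,-0.002,0.004,0,0,0.002]
    - [0,-0.006,-0.002,0.004,0,0,0.002]

```text
time_s: 17.75
position: [0.5121, -0.1941, 0.193]
tcp_rot: [[0.968, 0.25, 0.0], [0.25, -0.968, -0.0], [0.0, 0.0, -1.0]]
force: [-0.1, 0.5, -3.1]
opening: 0.159
grasp_force: 30.0
```

```bash
python3 go.py .5125 -.194 .1937 -75.6; python3 -c "
from rig import order,read_state
import numpy as np
print(np.round(read_state()['qvel'],2)); print(order.hand_in())"
```

```text
t 17.75 pos [ 0.5121 -0.1941  0.193 ] yaw -75.51 F [-0.1  0.5 -3.1] open 0.159 gf 30.0 q [-32.4  26.5  95.1   0.   58.4  43.1]
shift [ 0.003  0.    -0.006] turn [ 0.0001 -0.0002  0.001 ]
[-0.09  0.08  0.04 -0.05 -0.02 -0.05]
the job is handed in; nothing more can be done
None
```

The job is handed in at 17.75 s: the pot stands upright on the cork mat, and the star is held still over the middle of the stand, its centre within about 1 mm of lens height by my measurements and its faceted face turned to the lens.

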